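Set the platform shaker to fast and start it

TASK

Get the two culture dishes shaking: on the platform shaker, push the speed lever along its slot with the fingertips, past the first detent (slow), all the way to the second stop (fast). Then press the round start key fully down with a fingertip and let it come up again. Do not press the key before the lever is at fast, and leave the dishes, the specimen cup and the beaker where they stand.

Things in the scene. Friction and masses are not known exactly. Their poses are not given: they have to be found in the camera images.
- shaker: Platform shaker, fixed: white housing 190 (own x) x 220 (own y) mm, top 55 mm high. Origin: centre of its underside, on the worktop; own x from its front (controls) to its back, y to the left seen from the front. Control deck: own x -95 to -10 mm, lever right, start key left. Behind it the platform, own x -7 to 92 mm: mat 73 mm high, rails on its front and back edges to 83 mm. It stays still.
- speed_lever (a joint): Travel of the lever along its slot towards the shaker's own +y, m: 0 = off (start), 0.035 = slow (first detent), 0.070 = fast (second detent and end stop). Leaving off or slow takes about 8 N; 4 mm past half-way between two detents it snaps on to the next by itself. It stays where it snapped in when the finger leaves.
- lever_handle (a point): Centre of the lever's black handle, 86 mm above the worktop; moves with it. A rounded upright block, 28 mm along the shaker's own x, 16 mm along own y (the sliding direction), 32 mm high (70 to 102 mm above the worktop) on a thin stem. Off: own (-56, -75) mm; fast: own (-56, -5) mm. It is pushed on its face towards own -y.
- start_key (a joint): How far the start key is pressed, in m: 0 = up, 0.005 = fully down. A spring brings it up again; fully down takes about 4 N.
- start_key_top (a point): Centre of the upper face of the round start key (24 mm across, in a grey collar), at own (-56, 75) mm of the shaker. It is pressed straight down.
- petri_1: Culture dish with lid, 62 mm across, 15 mm high, lying loose on the left half of the shaker's platform. Origin: centre of the underside. To be left alone.
- petri_2: The second such dish, on the right half of the platform. To be left alone.
- sample_cup: Specimen cup with screw lid, 49 mm across, 60 mm high, standing loose on the worktop to the left of the shaker. Origin: centre of the underside. To be left alone.
- beaker: Empty glass beaker, 62 mm across, 72 mm high, standing loose on the worktop to the right of the shaker. Origin: centre of the underside. To be left alone. (Farther right, at x 0.35 to 0.62 m and y below -0.4 m, stands a tall microscope, part of the furniture: steer the arm clear of it.)

How it is judged:
On the way, in this order (a step that is already met when the one before it is completed fails the run):
1. the lever has gone past slow and stands at the second stop, fast (value of joint speed_lever above 0.066 m), for 0.2 s.
2. the start key is pressed down, with the lever at fast (value of joint start_key above 0.0035 m and value of joint speed_lever above 0.066 m), for 0.05 s.
At the end, for the whole second after the job is handed in: The lever stands at the second stop (fast; within 4 mm of the end of its 70 mm travel), the start key was pressed at least 3.5 mm down after that and is up again (less than 1.5 mm down), the dishes are within 12 mm and the cup and beaker within 15 mm of where they stood, cup and beaker upright (value of joint speed_lever above 0.066 m and value of joint start_key below 0.0015 m and distance of each of petri_1, petri_2 from where it was at the start of the episode below 0.012 m and distance of each of sample_cup, beaker from where it was at the start of the episode below 0.015 m and angle between each of sample_cup, beaker's own z axis and vertical below 0.2 rad); the robot touches nothing.
It fails at once if the start key is pressed before the lever stands at fast (value of joint start_key above 0.0025 m and value of joint speed_lever below 0.063 m).
It fails at once if a culture dish is lifted or shoved (over 12 mm) (distance of any of petri_1, petri_2 from where it was at the start of the episode above 0.012 m).
It fails at once if the specimen cup or the beaker is lifted, shoved (over 15 mm) or tipped (distance of any of sample_cup, beaker from where it was at the start of the episode above 0.015 m or angle between any of sample_cup, beaker's own z axis and vertical above 0.3 rad).
It also fails if it takes over 42 s, if anything falls off the work surface, if the arm or the gripper's body presses on something with over 40 N, if the wrist force passes 120 N, or if a joint passes its speed limit or range.

ROBOT

A 7-joint arm with a two-finger parallel gripper is mounted at the origin on a cart in front of the work surface, level with it; the furniture and walls round the work are solid. World frame = base frame: x ahead of the robot, y to its left, z up, the work surface at z = 0. Lengths are in m, angles in rad, forces in N, time in s.
With the tool pointing down it reaches from about 0.35 to 0.9 m from the base axis. Payload 8.1 kg.
Tool frame: the origin (TCP) lies between the finger pads; the fingertips stand 19 mm ahead of it and the grasp point (between the pads) is the TCP (env.tcp_to_tips is the distance from the TCP to the fingertips, in m); z points along the fingers, y is the direction in which the jaws open and shut (so a half turn about z gives the same grasp; the last joint's range is limited). The gripper opens to 85 mm and grips with 20 to 120 N. Pads are 22 mm wide; open, the fingers measure 114 mm over their backs; the gripper's body (76 mm by 85 mm) begins 54 mm behind the grasp point. The pads swing forward as they close: fully open they stand 13 mm farther back than shut.
Start: joints at [1.085, 0.434, 0.025, 1.573, -0.012, 1.134, -0.075], TCP at [0.233, -0.58, 0.25] pointing down, gripper open.
Joint ranges: [-2.62, 2.62], [-0.44, 2.09], [-1.27, 1.32], [0.08, 2.57], [-1.32, 4.46], [0.12, 2], [-2.74, 2.74]. Speed limits (rad/s): [2.22, 2.22, 3.01, 3.01, 3.14, 3.14, 3.14].

INTERFACE

Orientations are given as a rotation vector (axis times angle).
In Python, from bench import env, eyes, finder gives the robot as it stands.
- The arm moves only by the shell command python3 -m handwheel 'ROWS' [OPENING] [FORCE]. ROWS is JSON, a list of rows, each an object with "offset": the shift along the tool's x, y, z in m, a list of three; "turn": the turn, a rotation vector about the tool's x, y, z in degrees, a list of three. A call has 1 to 12 rows; each row is the pose to reach, as a shift and turn from the pose measured when the call began, along the tool's axes at that moment; what a row does not reach only later rows make up. A row lasts 1/12 s, in which the tool goes at most 41.7 mm and 7.16 degrees, less where a joint would pass 70% of its speed; a pose out of reach is approached as far as the arm can. A call with a gripper value outside its range is refused whole. OPENING is the finger opening in m, from 0 to 0.0854, set as the call begins (- or left out, the last holds). The fingers move at their own pace and stop on an object; FORCE is the grip in N (left out, the last holds). Time passes only in rows, so rows that repeat a pose let the fingers close. It gives the time, the measured TCP pose, the force and the opening at its end, in the units of the state.
- env.read_state(): the state, without advancing time (a new reading comes with each control period).
- eyes.camera(name): name is "side" or "top" or "wrist"; returns a dict with "image" (480x640x3 uint8, red, green, blue), "range_z" (480x640 float32, m along the optical axis (not along the pixel's ray), 0 where there is no reading), "fx", "fy", "cx", "cy" (pixels), "view" (4x4, takes a point from world to camera coordinates); the wrist camera has in their place "T_tool_cam" (4x4, takes a point from camera to tool coordinates, whose origin is the TCP and whose axes are the flange's). Camera axes: x right, y down, z forward; pixel columns grow to the right and rows downward; lengths in m; the calibration is good to about 2 mm. A picture is of the moment at which its call begins: read the wrist's pose just before it.
- env.job_done(): hands the job in, once; it reports no verdict.
Trained networks look in the newest picture that a camera, given by its name, has taken for a name from the list of things; names that differ only in an ending like _2 or _b are one class to them, and where a whole thing is asked for, a point or a joint stands for the part that bears it (a point fixed in the world has none). Each returns a list of dicts, best first, with "score" (0 to 1); they miss things now and then, are a little off and sometimes report something else, mostly with a low value. They report only what shows in the picture. A call takes as long as a camera call.
- finder.silhouettes(camera, name): "pixels" (480x640 bool, what is visible of it) and "uv" ([column, row] in pixels, amid what is visible of it).
The state is a dict: "time_s": time; "q": joint angles; "qd": joint speeds; "joint_efforts": joint torques, N m; "ee_pos": TCP position; "eef_rot": TCP orientation; "ft_force": force on the tool from outside, world axes, zero at the start; "ft_torque": the same for the moment, N m; "opening": finger opening in m.
Only numpy, scipy, OpenCV 4.12 (cv2) and the standard library are available. Lean on these libraries where they do the work, as an engineer would, in place of code of your own. Each camera call takes 0.05 s, during which the arm holds its last target. There are 200 camera calls.

## Working session

There is one attempt and no reset: what is moved stays moved. The work goes in short steps, Python scripts to look and compute and a shell command to move; the robot and the scene stay as the last step left them, time stands still between calls to the robot, and variables do not carry over. Pictures are saved under pics/ and viewed, about 8 in all and at most 12, crops included, and the job is handed in when it is done.

```bash
mkdir -p pics; cat > h.py <<'E'
import numpy as np, cv2
from bench import env, eyes, finder
from scipy.spatial.transform import Rotation as R
def cloud(c, T=None):
    z=c["range_z"]; v,u=np.mgrid[:480,:640]
    P=np.stack([(u-c["cx"])/c["fx"]*z,(v-c["cy"])/c["fy"]*z,z],-1)
    if "view" in c: M=np.linalg.inv(c["view"])
    else: M=T@c["T_tool_cam"]
    W=P@M[:3,:3].T+M[:3,3]; W[z==0]=np.nan
    return W
E
python3 - <<'E'
from h import *
s=env.read_state(); print(s["ee_pos"],R.from_rotvec(s["eef_rot"]).as_matrix().round(3),s["time_s"],s["opening"])
for n in ["top","side"]:
    c=eyes.camera(n); W=cloud(c); im=c["image"][:,:,::-1].copy()
    for k in ["shaker","lever_handle","start_key_top","petri_1","sample_cup","beaker"]:
        for d in finder.silhouettes(n,k)[:2]:
            p=W[d["pixels"]]; p=p[~np.isnan(p[:,0])]
            print(n,k,round(d["score"],2),np.round(d["uv"]),len(p),np.median(p,0).round(3) if len(p) else 0, p.min(0).round(3) if len(p) else 0,p.max(0).round(3) if len(p) else 0)
            cv2.circle(im,tuple(int(a) for a in d["uv"]),3,(0,0,255),-1); cv2.putText(im,k[:6],tuple(int(a) for a in d["uv"]),0,.4,(255,0,0))
    cv2.imwrite(f"pics/{n}1.png",im)
E
```

```text
[ 0.23323442 -0.57935742  0.24952934] [[ 0.928  0.373 -0.001]
 [ 0.373 -0.928  0.001]
 [-0.    -0.002 -1.   ]] 0.0 0.08533921773833389
top shaker 0.93 [334. 264.] 12212 [ 0.525 -0.01   0.058] [ 0.418 -0.147 -0.002] [0.661 0.12  0.105]
top lever_handle 0.76 [367. 298.] 167 [ 0.467 -0.063  0.101] [ 0.454 -0.073  0.081] [ 0.479 -0.054  0.105]
top start_key_top 0.43 [283. 271.] 161 [0.511 0.078 0.074] [0.5   0.067 0.065] [0.523 0.088 0.078]
top petri_1 0.6 [370. 233.] 1140 [ 0.57  -0.069  0.088] [ 0.539 -0.1    0.082] [ 0.6   -0.038  0.092]
top sample_cup 0.63 [235. 210.] 724 [0.613 0.153 0.06 ] [ 0.591  0.131 -0.002] [0.638 0.182 0.066]
top beaker 0.74 [439. 295.] 1287 [ 0.47  -0.191  0.022] [ 0.436 -0.213 -0.003] [ 0.501 -0.152  0.076]
side shaker 0.7 [350. 281.] 6742 [0.513 0.051 0.053] [ 0.419 -0.259 -0.001] [0.74  0.126 0.103]
side lever_handle 0.61 [391. 251.] 238 [ 0.462 -0.057  0.086] [ 0.45  -0.303  0.001] [ 0.54  -0.049  0.103]
side lever_handle 0.29 [351. 282.] 6601 [0.512 0.052 0.053] [ 0.419 -0.223 -0.002] [0.736 0.126 0.102]
side petri_1 0.76 [349. 244.] 394 [ 0.564 -0.055  0.087] [ 0.537 -0.306 -0.002] [ 0.65  -0.034  0.09 ]
side petri_1 0.65 [319. 260.] 418 [0.591 0.033 0.087] [ 0.565 -0.008  0.074] [0.626 0.054 0.09 ]
side sample_cup 0.89 [282. 306.] 917 [0.605 0.171 0.041] [ 0.589  0.039 -0.002] [0.701 0.183 0.062]
side beaker 0.97 [405. 243.] 651 [ 0.461 -0.165  0.055] [ 0.423 -0.398 -0.003] [ 0.554 -0.059  0.102]
```

View pics/top1.png

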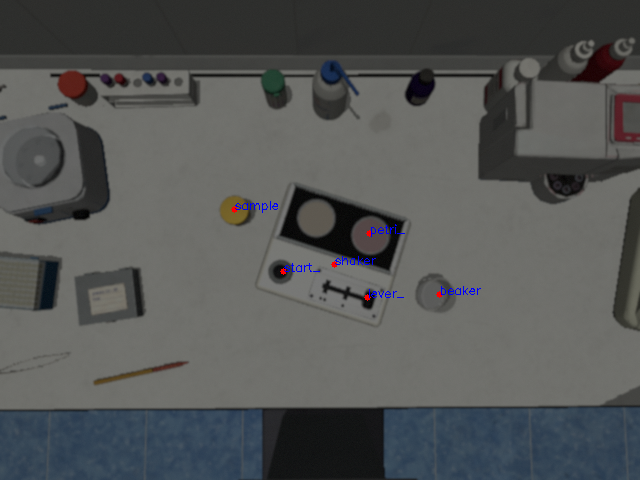

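View pics/side1.png

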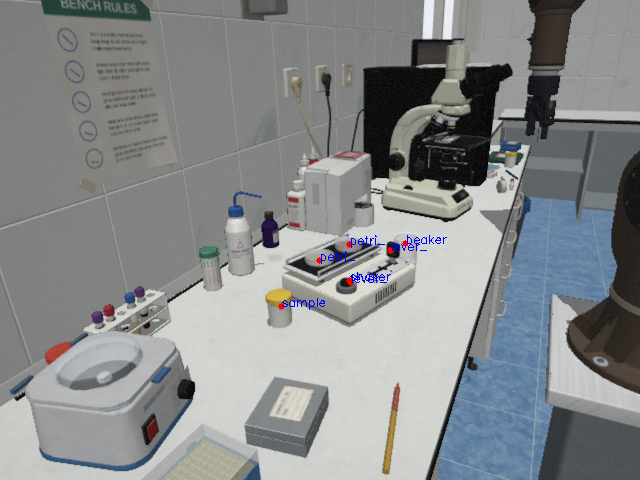

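```bash
python3 - <<'E'
from h import *
c=eyes.camera("top"); W=cloud(c)
# housing-top + deck fit: points at 50..60 mm deck
m=(abs(W[...,2]-.055)<.006)&(W[...,0]>.35)&(W[...,0]<.7)&(abs(W[...,1])<.2)
n,l,st,_=cv2.connectedComponentsWithStats(m.astype(np.uint8)); k=1+np.argmax(st[1:,4])
print(cv2.minAreaRect((W[l==k][:,:2]*1000).astype(np.float32)))
m=(W[...,2]>.045)&(W[...,2]<.11)&(W[...,0]>.35)&(W[...,0]<.7)&(abs(W[...,1])<.2)
n,l,st,_=cv2.connectedComponentsWithStats(m.astype(np.uint8)); k=1+np.argmax(st[1:,4])
print(cv2.minAreaRect((W[l==k][:,:2]*1000).astype(np.float32)))
pt={}
for k in ["lever_handle","start_key_top"]:
    d=finder.silhouettes("top",k)[0]; p=W[d["pixels"]]; p=p[~np.isnan(p[:,0])]
    p=p[p[:,2]>.095] if k[0]=="l" else p
    pt[k]=p.mean(0); print(k,pt[k].round(4),p.min(0),p.max(0),cv2.minAreaRect((p[:,:2]*1000).astype(np.float32)))
d=pt["start_key_top"]-pt["lever_handle"]; print(np.linalg.norm(d[:2]),np.degrees(np.arctan2(-d[0],d[1])))
E
```

```text
((539.3692626953125, -9.82720947265625), (218.00833129882812, 184.4508056640625), 71.5479507446289)
((539.8824462890625, -10.215225219726562), (219.70285034179688, 186.09849548339844), 71.94232177734375)
lever_handle [ 0.4652 -0.0643  0.101 ] [ 0.45237306 -0.07470368  0.09517211] [ 0.47744452 -0.05423125  0.10565502] ((465.06103515625, -64.55162811279297), (15.732728004455566, 26.63545799255371), 72.34738159179688)
start_key_top [0.6132 0.1541 0.0583] [0.59074375 0.13133101 0.01317732] [0.63716194 0.17832459 0.0651117 ] ((614.373291015625, 155.57266235351562), (48.317596435546875, 44.717552185058594), 44.71543884277344)
0.2638316097931836 -34.11909542841376
```

The top view shows the shaker turned about -18°, with the lever at (367,298) and the key at (283,271). The beaker is to its right and the cup to its left. The shaker outline and the key-to-lever line agree on a yaw of about -18°. I take the lever as (0.465,-0.0645) and the key as (0.510,0.078). The second key detection landed on the cup and is rejected. The side view is consistent with this. Next I approach with the gripper closed.

```bash
python3 -m handwheel '[{"offset":[0.156,-0.228,0],"turn":[0,0,40]},{"offset":[0.156,-0.228,0],"turn":[0,0,40]},{"offset":[0.156,-0.228,0],"turn":[0,0,40]},{"offset":[0.156,-0.228,0],"turn":[0,0,40]},{"offset":[0.156,-0.228,0],"turn":[0,0,40]},{"offset":[0.156,-0.228,0],"turn":[0,0,40]},{"offset":[0.156,-0.228,0],"turn":[0,0,40]},{"offset":[0.156,-0.228,0],"turn":[0,0,40]},{"offset":[0.156,-0.228,0],"turn":[0,0,40]}]' 0 30
python3 - <<'E'
from h import *
s=env.read_state(); print(s["ee_pos"],R.from_rotvec(s["eef_rot"]).as_matrix().round(3),s["time_s"],s["opening"],env.tcp_to_tips)
ox=np.array([.951,-.309,0]);oy=np.array([.309,.951,0]);L=np.array([.465,-.0645,0])
T=R.from_rotvec(s["eef_rot"]).as_matrix()
t=L-.043*oy; t[2]=.2
print("to prelever",T.T@(t-s["ee_pos"]))
E
```

```text
time_s: 1.6
ee_pos: [0.2936, -0.3085, 0.2507]
eef_rot: [3.103, -0.487, 0.001]
ft_force: [0.4, -0.9, 0.3]
opening: -0.0001
[ 0.29361266 -0.30853976  0.25073015] [[ 0.952 -0.307  0.001]
 [-0.307 -0.952 -0.   ]
 [ 0.001  0.    -1.   ]] 1.6 -6.176184807715755e-05 0.019
to prelever [ 0.08817298 -0.24184033  0.0507607 ]
```

```bash
python3 -m handwheel '[{"offset":[0.088,-0.242,0.05],"turn":[0,0,0]},{"offset":[0.088,-0.242,0.05],"turn":[0,0,0]},{"offset":[0.088,-0.242,0.05],"turn":[0,0,0]},{"offset":[0.088,-0.242,0.05],"turn":[0,0,0]},{"offset":[0.088,-0.242,0.05],"turn":[0,0,0]},{"offset":[0.088,-0.242,0.05],"turn":[0,0,0]},{"offset":[0.088,-0.242,0.05],"turn":[0,0,0]},{"offset":[0.088,-0.242,0.05],"turn":[0,0,0]},{"offset":[0.088,-0.242,0.05],"turn":[0,0,0]}]'
cat > look.py <<'E'
import sys
from h import *
s=env.read_state(); M=R.from_rotvec(s["eef_rot"]).as_matrix(); T=np.eye(4);T[:3,:3]=M;T[:3,3]=s["ee_pos"]
print(s["ee_pos"].round(4) if hasattr(s["ee_pos"],"round") else s["ee_pos"],s["time_s"],s["ft_force"])
out=[]
for n in sys.argv[2:]:
    c=eyes.camera(n); W=cloud(c,T); im=c["image"][:,:,::-1].copy()
    for k in ["lever_handle","start_key_top"]:
        for d in finder.silhouettes(n,k)[:2]:
            p=W[d["pixels"]]; p=p[~np.isnan(p[:,0])]
            if not len(p): continue
            top=p[p[:,2]>np.percentile(p[:,2],90)-.006]
            print(n,k,round(d["score"],2),np.round(d["uv"]),len(p),"top",top.mean(0).round(4),"tool",(M.T@(top.mean(0)-s["ee_pos"])).round(4))
    out.append(im)
cv2.imwrite(f"pics/{sys.argv[1]}.png",cv2.resize(np.vstack(out) if len(out)<2 else np.hstack(out),None,fx=1/len(out),fy=1/len(out)) if len(out)>1 else out[0])
E
python3 look.py a top wrist side
```

```text
time_s: 2.35
ee_pos: [0.452, -0.1058, 0.2004]
eef_rot: [3.103, -0.486, 0.0]
ft_force: [-0.1, -0.2, 0.3]
opening: -0.0001
[ 0.452  -0.1058  0.2004] 2.35 [-0.09830146 -0.17852159  0.26558271]
top start_key_top 0.6 [282. 270.] 164 top [0.5116 0.0775 0.074 ] tool [ 0.0006 -0.1928  0.1263]
wrist lever_handle 0.9 [249. 242.] 1554 top [ 0.4676 -0.0642  0.1001] tool [ 0.002  -0.0444  0.1003]
wrist lever_handle 0.24 [183.  66.] 11622 top [ 0.5708 -0.0676  0.0873] tool [ 0.1014 -0.0727  0.1131]
wrist start_key_top 0.58 [ 26. 232.] 1222 top [0.5125 0.0775 0.0725] tool [ 0.0015 -0.193   0.1278]
side lever_handle 0.53 [392. 249.] 209 top [ 0.4621 -0.0581  0.0993] tool [-0.005  -0.0485  0.1011]
```

View pics/a.png

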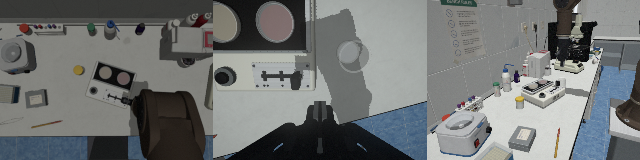

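The wrist view, from close by, puts the handle at tool (0.002,-0.044) and the key at (0.001,-0.193), which agrees with my estimate. Next is the descent behind the lever.

```bash
python3 -m handwheel '[{"offset":[0.001,0,0.04],"turn":[0,0,0]},{"offset":[0.001,0,0.07],"turn":[0,0,0]},{"offset":[0.001,0,0.09],"turn":[0,0,0]},{"offset":[0.001,0,0.103],"turn":[0,0,0]},{"offset":[0.001,0,0.103],"turn":[0,0,0]},{"offset":[0.001,0,0.103],"turn":[0,0,0]}]'
python3 look.py b wrist
```

```text
time_s: 3.3
ee_pos: [0.4522, -0.1061, 0.0978]
eef_rot: [3.103, -0.489, -0.0]
ft_force: [1.0, 0.0, 2.0]
opening: 0.0001
[ 0.4522 -0.1061  0.0978] 3.3 [1.00386955 0.0415394  2.01818364]
wrist lever_handle 0.67 [202. 333.] 4445 top [ 0.4687 -0.0666  0.1004] tool [ 0.0035 -0.0427 -0.0026]
```

View pics/b.png

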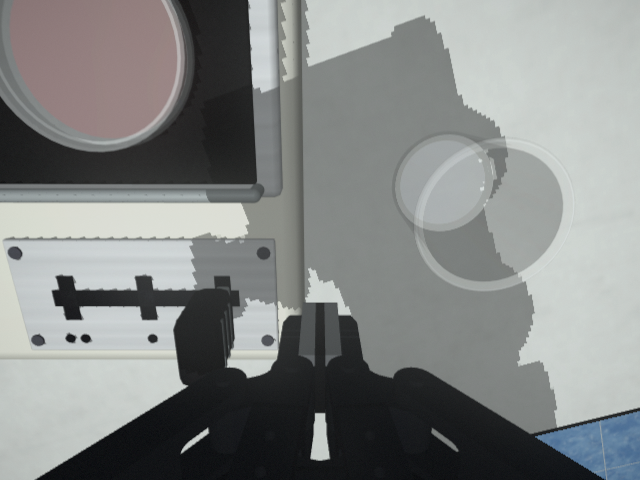

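The wrist picture shows the closed fingertips at (320,330), beside the handle at (205,335) on its -y side. The beaker at (490,205) is well clear, so I push now.

```bash
python3 -m handwheel '[{"offset":[0.001,-0.012,0],"turn":[0,0,0]},{"offset":[0.001,-0.022,0],"turn":[0,0,0]},{"offset":[0.001,-0.032,0],"turn":[0,0,0]},{"offset":[0.001,-0.042,0],"turn":[0,0,0]},{"offset":[0.001,-0.052,0],"turn":[0,0,0]},{"offset":[0.001,-0.06,0],"turn":[0,0,0]},{"offset":[0.001,-0.068,0],"turn":[0,0,0]},{"offset":[0.001,-0.076,0],"turn":[0,0,0]},{"offset":[0.001,-0.082,0],"turn":[0,0,0]},{"offset":[0.001,-0.086,0],"turn":[0,0,0]},{"offset":[0.001,-0.088,0],"turn":[0,0,0]},{"offset":[0.001,-0.088,0],"turn":[0,0,0]}]'
python3 look.py c wrist
```

```text
time_s: 4.45
ee_pos: [0.4814, -0.0221, 0.099]
eef_rot: [3.103, -0.487, 0.005]
ft_force: [-0.7, -0.3, 0.5]
opening: 0.0002
[ 0.4814 -0.0221  0.099 ] 4.45 [-0.67750889 -0.30934153  0.52654942]
wrist lever_handle 0.72 [256. 332.] 3620 top [ 4.917e-01 -2.000e-04  1.004e-01] tool [ 0.0031 -0.024  -0.0014]
wrist start_key_top 0.74 [ 76. 314.] 2778 top [0.5126 0.076  0.073 ] tool [-0.0004 -0.1029  0.0261]
wrist start_key_top 0.19 [93. 71.] 25672 top [0.5912 0.0173 0.0878] tool [ 0.0924 -0.0712  0.0115]
```

View pics/c.png

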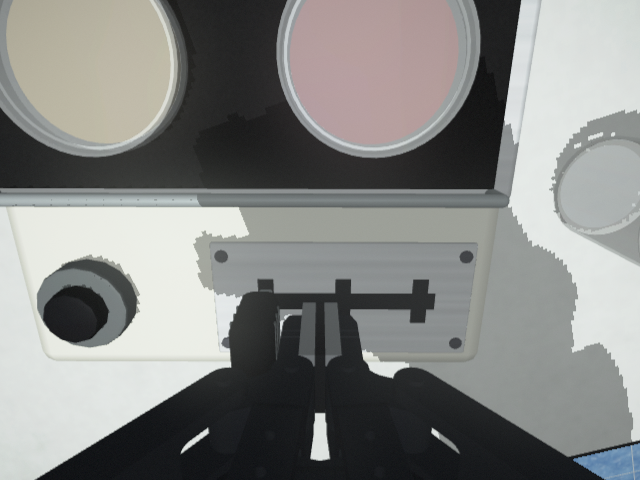

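The picture shows the handle at (255,330), at the left end of the slot, about 69 mm from where it started. A few mm more will confirm the stop by force, then I back off and rise.

```bash
python3 -m handwheel '[{"offset":[0,-0.003,0],"turn":[0,0,0]},{"offset":[0,-0.005,0],"turn":[0,0,0]},{"offset":[0,-0.005,0],"turn":[0,0,0]},{"offset":[0,-0.005,0],"turn":[0,0,0]}]'
python3 -m handwheel '[{"offset":[0,0.015,0],"turn":[0,0,0]},{"offset":[0,0.02,0],"turn":[0,0,0]},{"offset":[0,0.02,-0.04],"turn":[0,0,0]},{"offset":[0,0.02,-0.08],"turn":[0,0,0]},{"offset":[0,-0.02,-0.08],"turn":[0,0,0]},{"offset":[0,-0.06,-0.08],"turn":[0,0,0]},{"offset":[0,-0.06,-0.08],"turn":[0,0,0]},{"offset":[0,-0.06,-0.08],"turn":[0,0,0]}]'
python3 look.py d wrist
```

```text
time_s: 4.93
ee_pos: [0.4824, -0.0192, 0.099]
eef_rot: [3.101, -0.491, 0.004]
ft_force: [-1.1, -4.6, 1.3]
opening: -0.0001
time_s: 5.6
ee_pos: [0.5012, 0.041, 0.1791]
eef_rot: [3.104, -0.484, 0.005]
ft_force: [0.6, -1.5, 0.1]
opening: -0.0006
[0.5012 0.041  0.1791] 5.6 [ 0.57123841 -1.52192481  0.14578488]
wrist lever_handle 0.61 [394. 259.] 1817 top [0.4889 0.0025 0.1004] tool [-0.0003  0.0404  0.0787]
wrist start_key_top 0.71 [258. 248.] 1217 top [0.5128 0.0774 0.0732] tool [-0.0003 -0.0382  0.1059]
```

View pics/d.png

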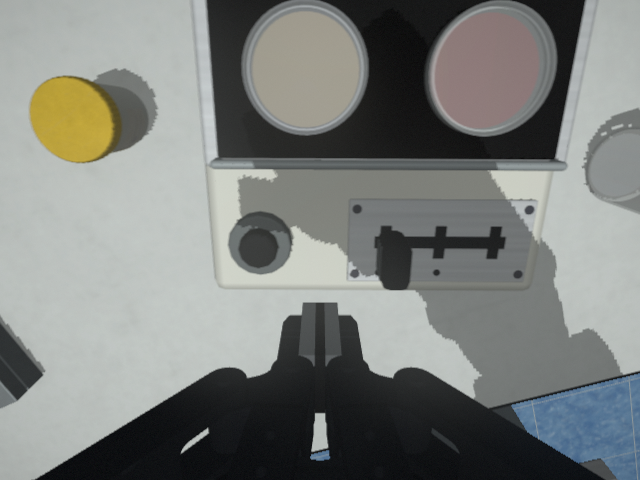

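The lever stands at the left end of the slot, (395,260), 80 mm from the key as expected for fast. The contact force of about 5 N confirmed the stop. The key, at (258,245), is 38 mm further along tool -y. I go above it, then press.

```bash
python3 -m handwheel '[{"offset":[0,-0.038,0],"turn":[0,0,0]},{"offset":[0,-0.038,0.02],"turn":[0,0,0]},{"offset":[0,-0.038,0.05],"turn":[0,0,0]},{"offset":[0,-0.038,0.075],"turn":[0,0,0]},{"offset":[0,-0.038,0.081],"turn":[0,0,0]},{"offset":[0,-0.038,0.081],"turn":[0,0,0]},{"offset":[0,-0.038,0.081],"turn":[0,0,0]}]'
python3 look.py e wrist
```

```text
time_s: 6.33
ee_pos: [0.5123, 0.0724, 0.098]
eef_rot: [3.1, -0.494, 0.002]
ft_force: [-1.1, 0.3, 0.6]
opening: -0.0005
[0.5123 0.0724 0.098 ] 6.3333 [-1.08689135  0.28771108  0.5550834 ]
wrist lever_handle 0.73 [512. 339.] 5730 top [0.4898 0.0035 0.1002] tool [-0.      0.0725 -0.0021]
wrist start_key_top 0.87 [300. 300.] 881 top [0.5202 0.0787 0.0723] tool [ 0.0055 -0.0085  0.0256]
```

View pics/e.png

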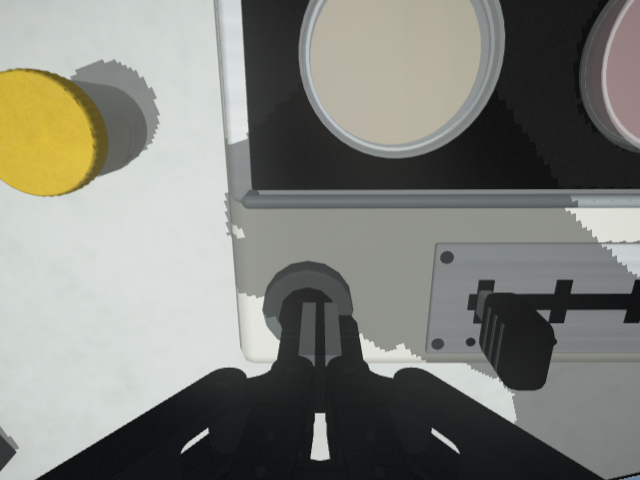

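The fingertips are over the key but about 5 mm off, to its right (key centre near column 305). I correct that and press.

```bash
python3 -m handwheel '[{"offset":[-0.001,-0.005,0],"turn":[0,0,0]},{"offset":[-0.001,-0.005,0.003],"turn":[0,0,0]},{"offset":[-0.001,-0.005,0.006],"turn":[0,0,0]},{"offset":[-0.001,-0.005,0.009],"turn":[0,0,0]},{"offset":[-0.001,-0.005,0.011],"turn":[0,0,0]},{"offset":[-0.001,-0.005,0.0125],"turn":[0,0,0]},{"offset":[-0.001,-0.005,0.0125],"turn":[0,0,0]},{"offset":[-0.001,-0.005,0.0125],"turn":[0,0,0]}]'
```

```text
time_s: 7.15
ee_pos: [0.5144, 0.0784, 0.0878]
eef_rot: [3.102, -0.493, 0.008]
ft_force: [-5.2, 0.3, 21.5]
opening: -0.0001
```

```bash
cat > col.py <<'E'
from h import *
s=env.read_state(); T=np.eye(4);T[:3,:3]=R.from_rotvec(s["eef_rot"]).as_matrix();T[:3,3]=s["ee_pos"]
c=eyes.camera("wrist"); W=cloud(c,T); print(s["ee_pos"],s["ft_force"])
r=np.hypot(W[...,0]-.512,W[...,1]-.0775); dark=c["image"].mean(-1)
for a in np.arange(0,.028,.002):
    m=(r>=a)&(r<a+.002)&(W[...,2]<.08)
    if m.sum()>5: print(round(a,3),m.sum(),np.percentile(W[m][:,2],[10,50,90]).round(4),dark[m].mean().round())
E
python3 col.py
python3 -m handwheel '[{"offset":[0,0,-0.03],"turn":[0,0,0]},{"offset":[0,0,-0.06],"turn":[0,0,0]},{"offset":[0,0.04,-0.08],"turn":[0,0,0]},{"offset":[0,0.04,-0.08],"turn":[0,0,0]},{"offset":[0,0.04,-0.08],"turn":[0,0,0]}]'
python3 col.py
```

```text
[0.51435172 0.07844165 0.08777892] [-5.15842665  0.34353228 21.48565593]
0.008 35 [0.0667 0.0677 0.0684] 38.0
0.01 319 [0.0642 0.0654 0.0761] 55.0
0.012 668 [0.0642 0.0653 0.0782] 67.0
0.014 716 [0.0642 0.065  0.0779] 73.0
0.016 743 [0.0639 0.0648 0.0656] 75.0
0.018 1642 [0.0526 0.0605 0.0647] 84.0
0.02 751 [0.052  0.0529 0.0537] 135.0
0.022 896 [0.0521 0.0527 0.0535] 142.0
0.024 1116 [0.0521 0.0527 0.0535] 146.0
0.026 1226 [0.052  0.0528 0.0535] 148.0
time_s: 7.62
ee_pos: [0.5015, 0.0382, 0.1687]
eef_rot: [3.1, -0.499, 0.011]
ft_force: [-0.6, 0.6, -0.6]
opening: -0.0002
[0.5015405  0.03816901 0.16866959] [-0.57878198  0.606282   -0.61564072]
0.0 33 [0.073  0.0736 0.0743] 63.0
0.002 110 [0.0729 0.0736 0.0744] 63.0
0.004 172 [0.0729 0.0737 0.0745] 63.0
0.006 251 [0.0729 0.0737 0.0745] 63.0
0.008 319 [0.0726 0.0736 0.0743] 61.0
0.01 507 [0.0646 0.0712 0.0735] 68.0
0.012 268 [0.0639 0.0648 0.0656] 104.0
0.014 413 [0.0639 0.0647 0.0655] 104.0
0.016 570 [0.0638 0.0647 0.0654] 104.0
0.018 883 [0.0527 0.0629 0.0649] 103.0
0.02 387 [0.0519 0.0527 0.0537] 167.0
0.022 484 [0.0518 0.0527 0.0535] 177.0
0.024 646 [0.0519 0.0527 0.0535] 181.0
0.026 817 [0.0518 0.0527 0.0535] 185.0
```

While pressed, the key's rim read 68 mm against 73.7 mm when up, and the collar is at 65 mm. So it went fully down, and it has come back up. Next come a final retreat and a scene check.

```bash
python3 -m handwheel '[{"offset":[-0.03,0.01,-0.03],"turn":[0,0,0]},{"offset":[-0.06,0.01,-0.06],"turn":[0,0,0]},{"offset":[-0.06,0.01,-0.08],"turn":[0,0,0]},{"offset":[-0.06,0.01,-0.08],"turn":[0,0,0]},{"offset":[-0.06,0.01,-0.08],"turn":[0,0,0]}]'
python3 look.py f wrist
python3 - <<'E'
from h import *
s=env.read_state(); T=np.eye(4);T[:3,:3]=R.from_rotvec(s["eef_rot"]).as_matrix();T[:3,3]=s["ee_pos"]
for n in ["side","top"]:
    c=eyes.camera(n); W=cloud(c,T)
    for k in ["petri_1","sample_cup","beaker"]:
        for d in finder.silhouettes(n,k)[:2]:
            p=W[d["pixels"]]; p=p[~np.isnan(p[:,0])]; print(n,k,round(d["score"],2),np.round(d["uv"]),np.median(p,0).round(3))
E
```

```text
time_s: 8.08
ee_pos: [0.4413, 0.05, 0.2478]
eef_rot: [3.102, -0.494, 0.012]
ft_force: [0.1, 0.1, -0.3]
opening: 0.0003
[0.4413 0.05   0.2478] 8.0833 [ 0.08417442  0.11040272 -0.29159708]
wrist lever_handle 0.83 [366. 140.] 1098 top [0.4877 0.0025 0.1006] tool [0.0578 0.0308 0.1476]
wrist start_key_top 0.81 [254. 140.] 906 top [0.512  0.0775 0.0734] tool [ 0.0574 -0.048   0.1749]
side petri_1 0.84 [349. 244.] [ 0.564 -0.054  0.087]
side petri_1 0.66 [321. 260.] [0.592 0.032 0.087]
side sample_cup 0.69 [282. 308.] [0.605 0.173 0.044]
side beaker 0.56 [402. 247.] [ 0.466 -0.162  0.053]
top petri_1 0.74 [315. 214.] [0.596 0.019 0.088]
top petri_1 0.63 [338. 257.] [ 0.535 -0.02   0.066]
top sample_cup 0.92 [232. 209.] [0.612 0.153 0.06 ]
top beaker 0.79 [437. 294.] [ 0.47  -0.192  0.019]
```

View pics/f.png

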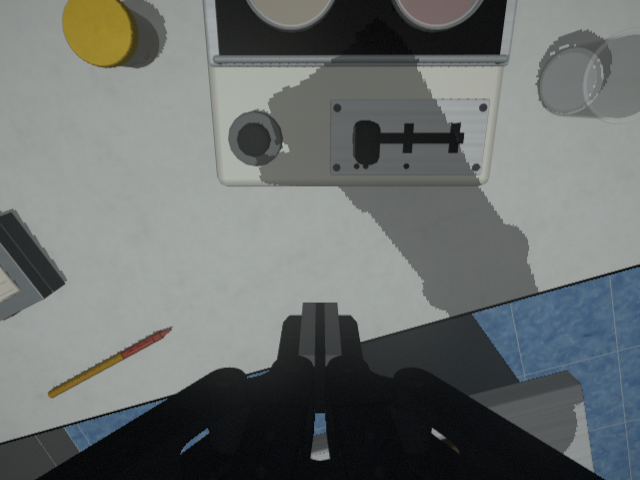

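The lever is at the fast end (366,140), the key is up (254,140), the arm is clear, and the loose objects have not moved.

```bash
python3 -c "
from bench import env
print(env.job_done())"
```

```text
the job is handed in; nothing more can be done
None
```

I pushed the speed lever past slow to fast with the closed fingertips, then pressed the start key fully down and let it come up. I handed the job in at about 8 s on the robot's clock; it gave no verdict.

- **Lever:** It measures about 70 mm from where it started, and a last nudge met the stop at about 5 N.
- **Start key:** Its top read about 68 mm while pressed, at 21 N, against 73.6 mm when up. That is about 5 mm of travel. It is back up at 73.4 mm.
- **Dishes, cup and beaker:** The camera readings match the start to within about 5 mm, which is the scatter of the detections. The arm was clear of everything at hand-in.
- **Disagreements:** One early key detection landed on the cup, and one late top-view dish detection landed on the shaker deck. I rejected both. The side view still showed both dishes in place.

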